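Butt the guard caddy to the tray, lid its tin, lift off the outer lid alone

TASK

Slide the square guard caddy flush against the right-hand side of the clipper tray so that no gap is left, then lower the nested pair of lids, still together, gently onto the caddy's round tin until the inner lid sits fully home. Then lift the outer lid alone straight up, leaving the inner lid seated and undisturbed and the caddy flush, and finish still holding the outer lid level and still in the gripper, about 10 cm above where it sat. Leave everything else on the counter where it is.

Things in the scene. Friction and masses are not known exactly. Their poses are not given: they have to be found in the camera images.
- tray_side (a point): Middle of the right-hand (-y) side face of the clipper tray, 22.5 mm above the counter. The tray is a fixed black open box, 260 (x) by 200 (y) by 45 mm high, with a divider and two machines inside. Axes are the tray's own: x away from the robot, y left, from the gap into the tray (the face is this frame's plane y = 0), z up.
- caddy_side (a point): Middle of the left (+y) face of the guard caddy, the face to butt on the tray, 22.5 mm up. The caddy is a loose black open square box, 120 x 120 x 45 mm high, about 0.4 kg, right of the tray, 30 to 55 mm off and slightly turned, with a round steel tin fixed in its middle. Axes: the caddy's own, y towards the tray, z up. Its opposite face, to push on, is 120 mm away along -y.
- tin_rim (a point): Centre of the mouth of the caddy's round steel tin, in the plane of its rim, 65 mm above the counter (20 mm above the caddy's walls), over the caddy's middle. Outside diameter 92 mm, mouth 86 mm, wall 3 mm, 56 mm deep. z up.
- inner_seat (a point): On the inner lid's axis, level with the underside of its flange: coincides with tin_rim when home. Steel lid, about 0.22 kg: flange 96 mm diameter, 5 mm thick; below it a bevelled plug, 80 mm diameter, 12 mm deep, entering the tin with 3 mm play all round; above it a round black knob. At the start the plug stands on the counter, the outer lid nested over it. z up.
- inner_knob (a point): Centre of the free part of the inner lid's knob, on its axis, 39 mm above inner_seat. The knob is an upright cylinder, 20 mm diameter, its top 13 mm above this point. It passes up through the outer lid's collar and, nested, stands free above the collar for 26 mm. Lifting by the knob lifts both lids together. z up.
- outer_collar (a point): Centre of the outer lid's collar, half-way up. Loose steel cap, 108 mm diameter, about 0.12 kg: 3 mm plate resting on the inner lid's flange, skirt 12 mm down from it (inside 104 mm), and on the plate a round black collar, outside 40, inside 28, height 18 mm, around the inner lid's knob with 4 mm play. Plate top 9 mm below this point. Nested, it is 22 mm below inner_knob. z up.
- clipper: Bystander, leave alone: a black hair clipper (170 x 46 x 42 mm) lying in the left half of the clipper tray. Origin at the centre of its underside.
- trimmer: Bystander, leave alone: a white hair trimmer (150 x 36 x 34 mm) lying in the right half of the clipper tray. Origin at the centre of its underside.
- shaver: Bystander, leave alone: a white shaver (120 x 60 x 30 mm) lying on the counter beyond the lids. Origin at the centre of its underside.
- comb: Bystander, leave alone: a black comb (180 x 27 mm, 7 mm thick) lying flat between the lids and the caddy, its length roughly along x. Origin at the centre of its underside.
- guard: Bystander, leave alone: a small black clipper guard (50 x 42 mm, 24 mm high) on the counter beyond the comb. Origin at the centre of its underside.
- aerosol: Bystander, leave alone: a white aerosol can, 54 mm diameter, 160 mm tall, standing beyond the caddy. Origin at the centre of its underside.
- spray: Bystander, leave alone: an amber spray bottle with a black trigger head, 72 mm diameter, 190 mm tall, standing to the right of the lids. Origin at the centre of its underside.
Mind the look-alikes: they are no part of the job. What is shaped like the part that bears inner_seat but blue or white is not meant.

How it is judged:
By the outcome, as a careful person would: the job done as asked, in the order asked, and still so for the second after the job is handed in, while the arm keeps its last pose, push and grip.
It also fails if it takes over 72 s, if anything falls off the work surface, if the arm or the gripper's body presses on something with over 40 N, if the wrist force passes 120 N, or if a joint passes its speed limit or range.

ROBOT

A 7-joint arm with a two-finger parallel gripper is mounted at the origin on the work surface. World frame = base frame: x ahead of the robot, y to its left, z up, the work surface at z = 0. Lengths are in m, angles in rad, forces in N, time in s.
With the tool pointing down it reaches from about 0.425 to 0.875 m from the base axis. Payload 4.7 kg.
Tool frame: the origin (TCP) lies midway between the tips of the shut fingers; the grasp point (between the pads) lies 19 mm behind it (ctrl.grip_point_offset is the distance from the TCP to the grasp point, in m); z points along the fingers, y is the line along which they close (so a half turn about z gives the same grasp; the last joint's range is limited). The gripper opens to 87 mm and grips with 3 to 60 N. Pads are 19 mm wide; open, the fingers measure 117 mm over their backs; the gripper's body (75 mm by 190 mm) begins 51 mm behind the grasp point.
Start: joints at [1.29, 0.321, -0.07, 1.45, 0.023, 1.371, -0.057], TCP at [0.189, -0.622, 0.223] pointing down, gripper open.
Joint ranges: [-2.86, 2.86], [-0.3, 2.09], [-1.38, 1.24], [0.06, 2.45], [-1.56, 4.7], [0.09, 2.05], [-2.69, 2.69]. Speed limits (rad/s): [2.57, 2.57, 3.14, 3.14, 3.14, 3.14, 3.14].

INTERFACE

Orientations are given as a rotation vector (axis times angle).
In Python, from bench import ctrl gives the robot as it stands. The module is installed in compiled form; this text tells all that it offers.
- The arm moves only by the shell command python3 -m handwheel 'ROWS' [OPENING] [FORCE]. ROWS is JSON, a list of rows, each an object of numbers: "x", "y", "z": the shift along the tool's x, y, z in m; "wx", "wy", "wz": the turn, a rotation vector about the tool's x, y, z in degrees. A call has 1 to 10 rows; each row is the pose to reach, as a shift and turn from the pose commanded when the call began, along the tool's axes at that moment; what a row does not reach only later rows make up. A row lasts 1/12 s, in which the tool goes at most 41.7 mm and 7.16 degrees, less where a joint would pass 70% of its speed; a pose out of reach is approached as far as the arm can. A call with a gripper value outside its range is refused whole. OPENING is the finger opening in m, from 0 to 0.087, set as the call begins (- or left out, the last holds). The fingers move at their own pace and stop on an object; FORCE is the grip in N (left out, the last holds). Time passes only in rows, so rows that repeat a pose let the fingers close. It gives the time, the measured TCP pose, the force, the opening and the grip force at its end, in the units of the state.
- ctrl.get_state(): the state, without advancing time (a new reading comes with each control period).
- ctrl.get_image(name): name is "scene" or "top"; returns a dict with "image" (420x560x3 uint8, red, green, blue), "K" (3x3 intrinsics, pixels), "world_to_cam" (4x4, takes a point from world to camera coordinates). Camera axes: x right, y down, z forward; pixel columns grow to the right and rows downward; lengths in m; the calibration is good to about 2 mm. A picture is of the moment at which its call begins. There is no depth.
- ctrl.close_job(): hands the job in; it is judged then, once.
The state is a dict: "time": time; "joint_positions": joint angles; "qd": joint speeds; "joint_torque": joint torques, N m; "position": TCP position; "tool_rot": TCP orientation; "ft_force": force on the tool from outside, world axes, zero at the start; "torque": the same for the moment, N m; "grip_width": opening from 0.0 (shut) to 1.0 (fully open); "grip_force": force on a finger pad.
Only numpy, scipy, OpenCV 4.12 (cv2) and the standard library are available. Lean on these libraries where they do the work, as an engineer would, in place of code of your own. Each camera call takes 0.05 s, during which the arm holds its last target. There are 200 camera calls.

## Working session

There is one attempt and no reset: what is moved stays moved. The work goes in short steps, Python scripts to look and compute and a shell command to move; the robot and the scene stay as the last step left them, time stands still between calls to the robot, and variables do not carry over. Pictures are saved under pics/ and viewed, at most 10 in all, crops included, and the job is handed in when it is done.

```bash
mkdir -p pics
python3 - <<'E'
from bench import ctrl
import cv2,numpy as np
for n in("scene","top"):
    d=ctrl.get_image(n); cv2.imwrite(f"pics/{n}0.png",d["image"][:,:,::-1]); print(n,d["K"].round(1).tolist(),np.array(d["world_to_cam"]).round(4).tolist())
s=ctrl.get_state(); print(s)
E
```

```text
scene [[484.5, 0.0, 267.4], [0.0, 484.5, 213.9], [0.0, 0.0, 1.0]] [[0.8699, 0.4931, -0.0023, -0.4745], [0.3241, -0.5752, -0.7511, -0.158], [-0.3717, 0.6527, -0.6602, 1.471], [0.0, 0.0, 0.0, 1.0]]
top [[501.6, 0.0, 283.2], [0.0, 501.6, 208.0], [0.0, 0.0, 1.0]] [[-0.0045, -0.9996, -0.0262, -0.0551], [-0.9844, 0.009, -0.1756, 0.59], [0.1757, 0.025, -0.9841, 1.2538], [0.0, 0.0, 0.0, 1.0]]
{'time': 0.1, 'joint_positions': array([ 1.29007854,  0.3217494 , -0.07008997,  1.4515684 ,  0.02259872,
        1.37079076, -0.05689001]), 'qd': array([-0.00081883, -0.00245802,  0.0010057 , -0.00167897, -0.00045265,
       -0.00081062, -0.0010714 ]), 'joint_torque': array([-1.17961426e-04, -4.92572021e+01, -4.05913275e-01, -3.13397563e+01,
       -6.43356121e-02,  3.95174848e-02,  6.47553725e-05]), 'position': array([ 0.18867926, -0.62149008,  0.22156285]), 'tool_rot': array([-3.10583586e+00, -4.61241119e-01,  5.39029944e-04]), 'ft_force': array([-0.38666318, -0.8146519 ,  0.0737301 ]), 'torque': array([ 0.00450636, -0.01675958,  0.01902497]), 'grip_force': 0.0, 'grip_width': 1.0016273278750514}
```

View pics/scene0.png

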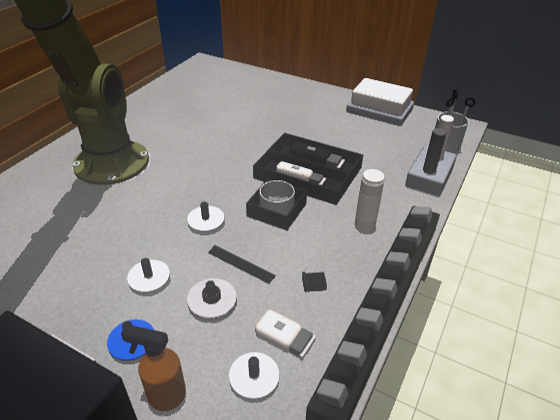

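View pics/top0.png

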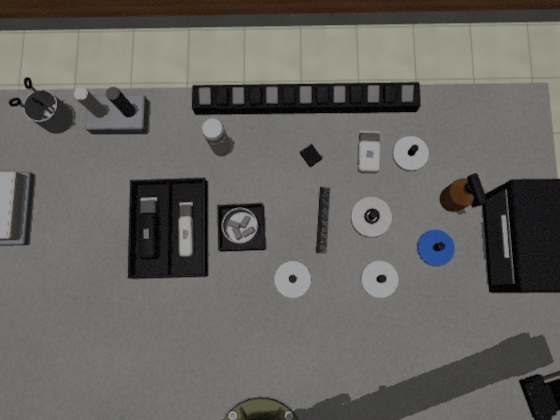

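The scene view shows the nested pair at (212,297), with a stepped collar and knob. The top view shows it at (371,217). In the top view the look-alikes are white single lids at (293,279), (380,279) and (411,153), and a blue one at (436,247). I choose (371,217), the only one with a collar, and check it in a crop.

```bash
cat > h.py <<'E'
from bench import ctrl
import cv2,numpy as np
from scipy.spatial.transform import Rotation as R
def ray(d,u,v,z):
    K=np.array(d["K"]);T=np.array(d["world_to_cam"]);Rc=T[:3,:3];c=-Rc.T@T[:3,3]
    r=Rc.T@np.linalg.inv(K)@[u,v,1]; return c+r*(z-c[2])/r[2]
def proj(d,p):
    T=np.array(d["world_to_cam"]);q=np.array(d["K"])@(T[:3,:3]@p+T[:3,3]);return q[:2]/q[2]
def crop(d,f,x0,y0,x1,y1,k):
    cv2.imwrite(f,cv2.resize(d["image"][y0:y1,x0:x1,::-1],None,fx=k,fy=k,interpolation=cv2.INTER_CUBIC))
E
python3 - <<'E'
from h import *
t=ctrl.get_image("top"); s=ctrl.get_image("scene")
a=cv2.resize(t["image"][165:285,190:410,::-1],None,fx=3.6,fy=3.6,interpolation=cv2.INTER_CUBIC)[:,:792]
cv2.imwrite("pics/c1.png",a)
crop(s,"pics/c2.png",170,150,370,320,3.5)
E
```

```text
(no output)
```

View pics/c1.png

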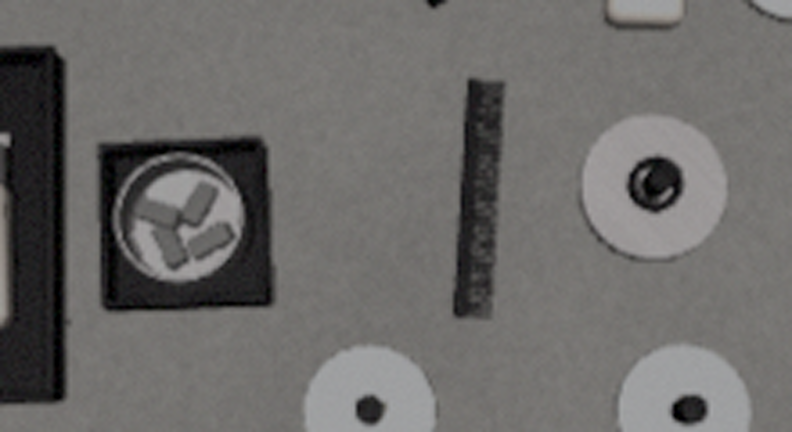

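View pics/c2.png

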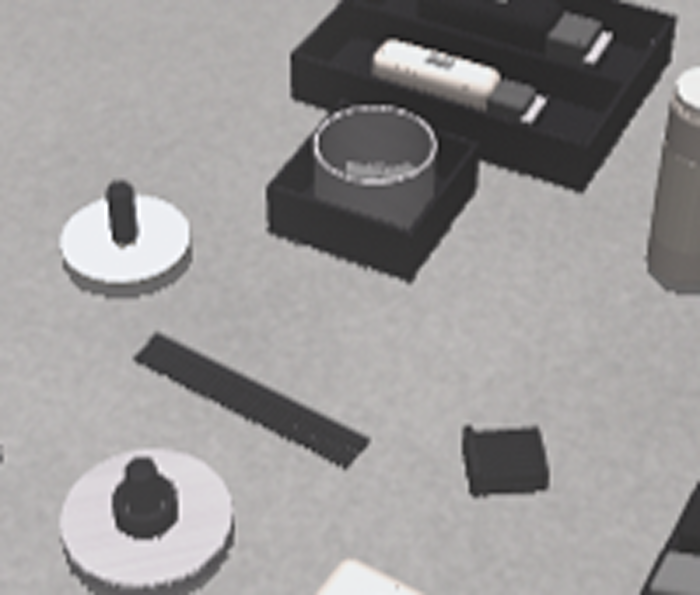

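The crop confirms the nested pair: lid plate centred at c1 (655,186), i.e. top (371.9,216.7), with collar and knob at (657,182). The caddy's top corners are at c1 (100,147), (263,138), (272,303) and (105,308), the tin at (178,217), and the tray's right edge at x≈63.

Run:
```python
from h import *
t=ctrl.get_image("top"); s=ctrl.get_image("scene")
f=lambda u,v,z:ray(t,190+(u+.5)/3.6-.5,165+(v+.5)/3.6-.5,z).round(4)
g=lambda u,v,z:ray(s,170+(u+.5)/3.5-.5,150+(v+.5)/3.5-.5,z).round(4)
print("caddy top corners",[f(*p,.045) for p in((100,147),(263,138),(272,303),(105,308))])
print("tray",f(62,55,.045),f(64,400,.045))
print("tin",f(178,217,.065),g(375,145,.065))
print("plate",f(655,186,.020),g(147,517,.020)); print("knobtop",f(657,181,.064),g(141,468,.064))
print("scene caddy bottom far-right corner",g(411,281,0),"tray near right bottom",g(582,190,0),"bottom-left",g(268,232,0))
print("comb",[f(*p,.007) for p in((469,78),(503,81),(490,318),(455,316))])
print("spray base",ray(s,165,395,0.01),"aerosol",ray(s,368,220,0))
T=np.array(t["world_to_cam"]);print("cam",-T[:3,:3].T@T[:3,3])
for q in ctrl.get_state()["tool_rot"],: print(R.from_rotvec(q).as_matrix().round(4))
```

```text
caddy top corners [array([0.5991, 0.1139, 0.045 ]), array([ 0.6046, -0.0052,  0.045 ]), array([ 0.4842, -0.012 ,  0.045 ]), array([0.4815, 0.1081, 0.045 ])]
tray [0.6683 0.1432 0.045 ] [0.4161 0.1362 0.045 ]
tin [0.5441 0.0539 0.065 ] [0.5449 0.0508 0.065 ]
plate [ 0.5708 -0.2921  0.02  ] [ 0.5725 -0.2935  0.02  ]
knobtop [ 0.5673 -0.287   0.064 ] [ 0.5712 -0.2919  0.064 ]
scene caddy bottom far-right corner [ 0.606  -0.0045 -0.    ] tray near right bottom [0.6737 0.1524 0.    ] bottom-left [ 0.4864 -0.0097  0.    ]
comb [array([ 0.6563, -0.1577,  0.007 ]), array([ 0.6537, -0.1832,  0.007 ]), array([ 0.4757, -0.17  ,  0.007 ]), array([ 0.4774, -0.1444,  0.007 ])]
spray base [ 0.62201918 -0.51849087  0.01      ] aerosol [0.7731166  0.13338301 0.        ]
cam [ 0.36018427 -0.09171109  1.33597713]
[[ 9.569e-01  2.905e-01 -3.000e-04]
 [ 2.905e-01 -9.569e-01  6.000e-04]
 [-1.000e-04 -6.000e-04 -1.000e+00]]
```

```bash
cat > to.py <<'E'
# usage: to.py X Y Z YAW(deg of tool y axis from world +x) -> shift/turn in tool axes
import sys
from h import *
s=ctrl.get_state(); p=s["position"]; M=R.from_rotvec(s["tool_rot"])
print("t %.2f"%s["time"],"pos",p.round(4),"F",s["ft_force"].round(1),"grip",round(s["grip_width"]*87,1),round(s["grip_force"],1),"yaw %.2f"%np.degrees(np.arctan2(*M.as_matrix()[1::-1,1])),"q7 %.2f"%s["joint_positions"][6])
if len(sys.argv)>4:
    x,y,z,a=map(float,sys.argv[1:]); a=np.radians(a); Y=np.array([np.cos(a),np.sin(a),0]); Z=np.array([0,0,-1.]); D=np.c_[np.cross(Y,Z),Y,Z]
    print("shift",(M.inv().apply(np.array([x,y,z])-p)).round(4),"turn",np.degrees((M.inv()*R.from_matrix(D)).as_rotvec()).round(2))
E
r='{"x":0.25,"y":-0.22,"wz":-60}'
python3 -m handwheel '[{"x":0.25,"y":-0.22,"wz":-60},{"x":0.25,"y":-0.22,"wz":-60},{"x":0.25,"y":-0.22,"wz":-60},{"x":0.25,"y":-0.22,"wz":-60},{"x":0.25,"y":-0.22,"wz":-60},{"x":0.25,"y":-0.22,"wz":-60},{"x":0.25,"y":-0.22,"wz":-60},{"x":0.25,"y":-0.22,"wz":-60},{"x":0.25,"y":-0.22,"wz":-60},{"x":0.25,"y":-0.22,"wz":-60}]' 0.06 10
python3 to.py 0.545 -0.06 0.2 1.6
```

```text
t 0.30 pos [ 0.1887 -0.6218  0.2222] F [ 0.6 -0.3 -0.8] grip 87.0 0.0 yaw -73.11 q7 -0.06
shift [ 0.5041 -0.4341  0.0224] turn [-3.000e-02 -2.000e-02 -7.471e+01]invalid input at $[0]: expected keys x, y, z, wx, wy, wz
```

```bash
python3 -m handwheel '[{"x":0.25,"y":-0.22,"z":0,"wx":0,"wy":0,"wz":-60},{"x":0.25,"y":-0.22,"z":0,"wx":0,"wy":0,"wz":-60},{"x":0.25,"y":-0.22,"z":0,"wx":0,"wy":0,"wz":-60},{"x":0.25,"y":-0.22,"z":0,"wx":0,"wy":0,"wz":-60},{"x":0.25,"y":-0.22,"z":0,"wx":0,"wy":0,"wz":-60},{"x":0.25,"y":-0.22,"z":0,"wx":0,"wy":0,"wz":-60},{"x":0.25,"y":-0.22,"z":0,"wx":0,"wy":0,"wz":-60},{"x":0.25,"y":-0.22,"z":0,"wx":0,"wy":0,"wz":-60},{"x":0.25,"y":-0.22,"z":0,"wx":0,"wy":0,"wz":-60}]' 0.06 10
python3 to.py 0.545 -0.06 0.2 1.6
```

```text
time: 1.05
position: [0.3699, -0.3302, 0.2232]
tool_rot: [-2.442, -1.976, -0.006]
ft_force: [1.4, 0.9, 0.2]
grip_width: 0.689
grip_force: 0.0
t 1.05 pos [ 0.3699 -0.3302  0.2232] F [1.4 0.9 0.2] grip 60.0 0.0 yaw -12.06 q7 0.47
shift [0.3008 0.1147 0.0243] turn [  0.15  -0.15 -13.66]
```

```bash
python3 -m handwheel '[{"x":0.3,"y":0.115,"z":0.02,"wx":0,"wy":0,"wz":-13.6},{"x":0.3,"y":0.115,"z":0.02,"wx":0,"wy":0,"wz":-13.6},{"x":0.3,"y":0.115,"z":0.02,"wx":0,"wy":0,"wz":-13.6},{"x":0.3,"y":0.115,"z":0.02,"wx":0,"wy":0,"wz":-13.6},{"x":0.3,"y":0.115,"z":0.02,"wx":0,"wy":0,"wz":-13.6},{"x":0.3,"y":0.115,"z":0.02,"wx":0,"wy":0,"wz":-13.6},{"x":0.3,"y":0.115,"z":0.02,"wx":0,"wy":0,"wz":-13.6},{"x":0.3,"y":0.115,"z":0.02,"wx":0,"wy":0,"wz":-13.6},{"x":0.3,"y":0.115,"z":0.02,"wx":0,"wy":0,"wz":-13.6},{"x":0.3,"y":0.115,"z":0.02,"wx":0,"wy":0,"wz":-13.6}]'
python3 to.py 0.545 -0.05 0.012 1.6
```

```text
time: 1.88
position: [0.5447, -0.0703, 0.2023]
tool_rot: [-2.206, -2.236, -0.001]
ft_force: [0.3, -0.3, -0.4]
grip_width: 0.693
grip_force: 0.0
t 1.88 pos [ 0.5447 -0.0703  0.2023] F [ 0.3 -0.3 -0.4] grip 60.3 0.0 yaw 0.77 q7 0.01
shift [0.0201 0.0007 0.1904] turn [-0.02 -0.05 -0.83]
```

```bash
python3 -m handwheel '[{"x":0.01,"y":0,"z":0.04,"wx":0,"wy":0,"wz":-0.8},{"x":0.01,"y":0,"z":0.08,"wx":0,"wy":0,"wz":-0.8},{"x":0.01,"y":0,"z":0.12,"wx":0,"wy":0,"wz":-0.8},{"x":0.01,"y":0,"z":0.15,"wx":0,"wy":0,"wz":-0.8},{"x":0.01,"y":0,"z":0.17,"wx":0,"wy":0,"wz":-0.8},{"x":0.01,"y":0,"z":0.18,"wx":0,"wy":0,"wz":-0.8},{"x":0.01,"y":0,"z":0.187,"wx":0,"wy":0,"wz":-0.8},{"x":0.01,"y":0,"z":0.187,"wx":0,"wy":0,"wz":-0.8},{"x":0.01,"y":0,"z":0.187,"wx":0,"wy":0,"wz":-0.8}]'
python3 to.py 0.545 0.0102 0.013 1.6
```

```text
time: 2.63
position: [0.5449, -0.0635, 0.0166]
tool_rot: [2.196, 2.244, 0.001]
ft_force: [0.6, -0.1, 1.2]
grip_width: 0.69
grip_force: 0.0
t 2.63 pos [ 0.5449 -0.0635  0.0166] F [ 0.6 -0.1  1.2] grip 60.0 0.0 yaw 1.24 q7 -0.12
shift [0.0736 0.0017 0.0036] turn [ 0.09  0.04 -0.36]
```

```bash
python3 -m handwheel '[{"x":0.02,"y":0,"z":0.003,"wx":0,"wy":0,"wz":-0.3},{"x":0.032,"y":0,"z":0.003,"wx":0,"wy":0,"wz":-0.3},{"x":0.037,"y":0,"z":0.003,"wx":0,"wy":0,"wz":-0.3},{"x":0.041,"y":0,"z":0.003,"wx":0,"wy":0,"wz":-0.3},{"x":0.045,"y":0,"z":0.003,"wx":0,"wy":0,"wz":-0.3},{"x":0.049,"y":0,"z":0.003,"wx":0,"wy":0,"wz":-0.3},{"x":0.053,"y":0,"z":0.003,"wx":0,"wy":0,"wz":-0.3},{"x":0.056,"y":0,"z":0.003,"wx":0,"wy":0,"wz":-0.3},{"x":0.059,"y":0,"z":0.003,"wx":0,"wy":0,"wz":-0.3},{"x":0.062,"y":0,"z":0.003,"wx":0,"wy":0,"wz":-0.3}]'
python3 to.py 0.545 0.0102 0.013 1.6
```

```text
time: 3.47
position: [0.5436, -0.003, 0.0133]
tool_rot: [2.191, 2.248, -0.001]
ft_force: [0.6, -5.6, 4.7]
grip_width: 0.687
grip_force: 2.7
t 3.47 pos [ 0.5436 -0.003   0.0133] F [ 0.6 -5.6  4.7] grip 59.8 2.7 yaw 1.48 q7 -0.24
shift [0.0132 0.0017 0.0002] turn [ 0.08  0.15 -0.12]
```

```bash
python3 -m handwheel '[{"x":0.002,"y":0,"z":0,"wx":0,"wy":0,"wz":0},{"x":0.004,"y":0,"z":0,"wx":0,"wy":0,"wz":0},{"x":0.006,"y":0,"z":0,"wx":0,"wy":0,"wz":0},{"x":0.008,"y":0,"z":0,"wx":0,"wy":0,"wz":0},{"x":0.010,"y":0,"z":0,"wx":0,"wy":0,"wz":0},{"x":0.010,"y":0,"z":0,"wx":0,"wy":0,"wz":0}]'
python3 -m handwheel '[{"x":0.001,"y":0,"z":0,"wx":0,"wy":0,"wz":0},{"x":0.002,"y":0,"z":0,"wx":0,"wy":0,"wz":0},{"x":0.003,"y":0,"z":0,"wx":0,"wy":0,"wz":0},{"x":0.003,"y":0,"z":0,"wx":0,"wy":0,"wz":0}]'
python3 to.py
python3 - <<'E'
from h import *
t=ctrl.get_image("top"); crop(t,"pics/c3.png",125,170,285,290,5)
E
```

```text
time: 3.97
position: [0.5434, 0.0078, 0.0132]
tool_rot: [2.19, 2.249, -0.0]
ft_force: [1.0, -4.5, 3.1]
grip_width: 0.69
grip_force: 2.4
time: 4.3
position: [0.543, 0.0111, 0.0129]
tool_rot: [2.191, 2.25, -0.0]
ft_force: [0.5, -4.9, 4.8]
grip_width: 0.689
grip_force: 2.5
t 4.30 pos [0.543  0.0111 0.0129] F [ 0.5 -4.9  4.8] grip 60.0 2.5 yaw 1.53 q7 -0.26
```

View pics/c3.png

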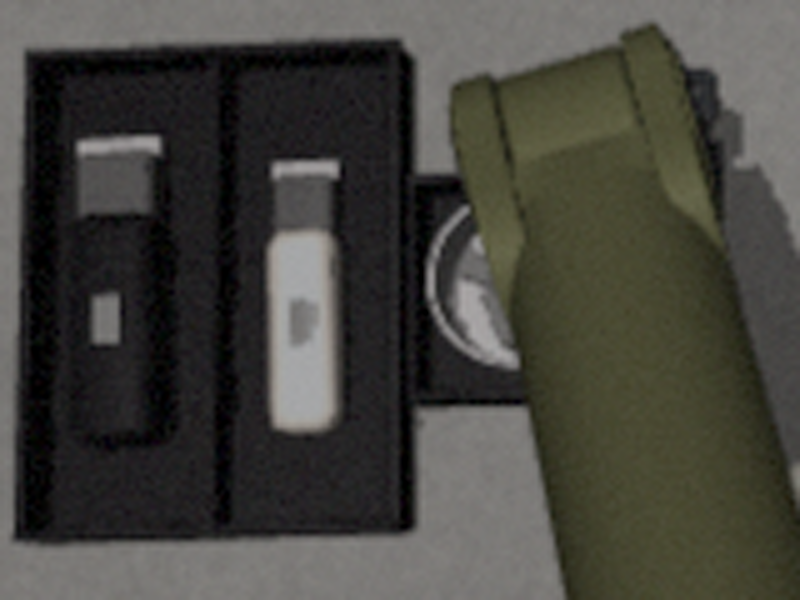

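The picture shows the caddy almost against the tray, with caddy edge x≈417 and tray edge x≈414, about a pixel or less in the source image. I keep pushing until the force rises.

```bash
python3 -m handwheel '[{"x":0.001,"y":0,"z":0,"wx":0,"wy":0,"wz":0},{"x":0.002,"y":0,"z":0,"wx":0,"wy":0,"wz":0},{"x":0.002,"y":0,"z":0,"wx":0,"wy":0,"wz":0}]' | sed -n '2p;4p'
python3 -m handwheel '[{"x":0.001,"y":0,"z":0,"wx":0,"wy":0,"wz":0},{"x":0.002,"y":0,"z":0,"wx":0,"wy":0,"wz":0},{"x":0.002,"y":0,"z":0,"wx":0,"wy":0,"wz":0}]' | sed -n '2p;4p'
```

```text
position: [0.5428, 0.0133, 0.0129]
ft_force: [0.0, -4.5, 4.4]
position: [0.5426, 0.0153, 0.0128]
ft_force: [0.4, -5.2, 2.9]
```

```bash
python3 -m handwheel '[{"x":0.001,"y":0,"z":0,"wx":0,"wy":0,"wz":0},{"x":0.002,"y":0,"z":0,"wx":0,"wy":0,"wz":0},{"x":0.002,"y":0,"z":0,"wx":0,"wy":0,"wz":0}]' | sed -n '2p;4p'
python3 - <<'E'
from h import *
s=ctrl.get_image("scene"); crop(s,"pics/c4.png",225,125,375,235,5)
E
```

```text
position: [0.5426, 0.0153, 0.0128]
ft_force: [0.7, -7.9, 4.1]
```

View pics/c4.png

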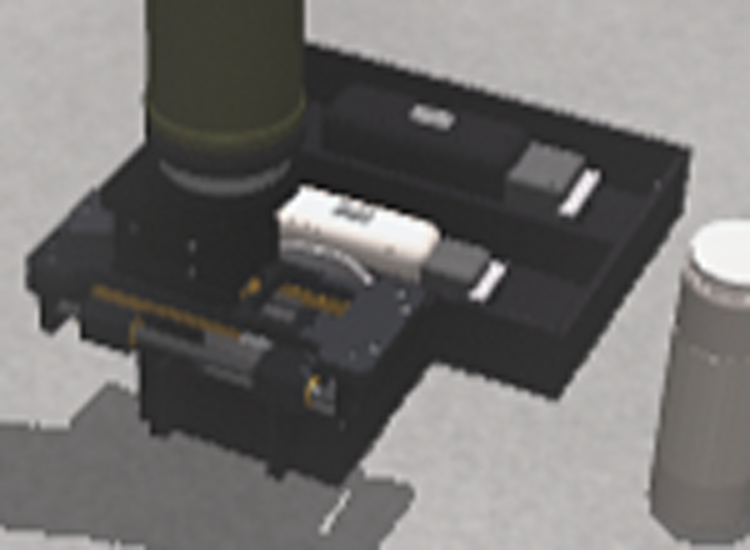

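The tool stopped at y=0.0153 while the force rose. The picture shows the caddy meeting the tray wall at (435,360) with no visible gap. I press a little more to square it up.

```bash
python3 -m handwheel '[{"x":0.002,"y":0,"z":0,"wx":0,"wy":0,"wz":0},{"x":0.004,"y":0,"z":0,"wx":0,"wy":0,"wz":0},{"x":0.004,"y":0,"z":0,"wx":0,"wy":0,"wz":0}]' | sed -n '2,4p'
python3 -m handwheel '[{"x":0.002,"y":0,"z":0,"wx":0,"wy":0,"wz":0},{"x":0.004,"y":0,"z":0,"wx":0,"wy":0,"wz":0},{"x":0.004,"y":0,"z":0,"wx":0,"wy":0,"wz":0}]' | sed -n '2,4p'
python3 to.py
```

```text
position: [0.5425, 0.0153, 0.0128]
tool_rot: [2.19, 2.244, -0.01]
ft_force: [-0.7, -15.6, 6.1]
position: [0.5424, 0.0153, 0.0128]
tool_rot: [2.189, 2.241, -0.016]
ft_force: [-0.6, -22.9, 7.1]
t 5.65 pos [0.5424 0.0153 0.0128] F [ -0.6 -22.9   7.1] grip 59.9 11.3 yaw 1.33 q7 -0.29
```

```bash
python3 -m handwheel '[{"x":-0.004,"y":0,"z":0,"wx":0,"wy":0,"wz":0},{"x":-0.008,"y":0,"z":0,"wx":0,"wy":0,"wz":0},{"x":-0.014,"y":0,"z":0,"wx":0,"wy":0,"wz":0},{"x":-0.03,"y":0,"z":0,"wx":0,"wy":0,"wz":0},{"x":-0.06,"y":0,"z":0,"wx":0,"wy":0,"wz":0},{"x":-0.07,"y":0,"z":-0.02,"wx":0,"wy":0,"wz":0},{"x":-0.08,"y":0,"z":-0.06,"wx":0,"wy":0,"wz":0},{"x":-0.11,"y":0,"z":-0.09,"wx":0,"wy":0,"wz":0},{"x":-0.14,"y":0,"z":-0.11,"wx":0,"wy":0,"wz":0},{"x":-0.18,"y":0.0,"z":-0.13,"wx":0,"wy":0,"wz":0}]'
python3 to.py 0.571 -0.291 0.14 1.6
```

```text
time: 6.48
position: [0.5477, -0.1482, 0.1429]
tool_rot: [-2.184, -2.258, -0.005]
ft_force: [1.2, -0.6, 0.2]
grip_width: 0.691
grip_force: 0.0
t 6.48 pos [ 0.5477 -0.1482  0.1429] F [ 1.2 -0.6  0.2] grip 60.1 0.0 yaw 1.90 q7 0.13
shift [-0.1435  0.0186  0.0026] turn [ 0.12 -0.13  0.3 ]
```

```bash
python3 -m handwheel '[{"x":-0.04,"y":0.017,"z":0.002,"wx":0,"wy":0,"wz":0.3},{"x":-0.08,"y":0.017,"z":0.002,"wx":0,"wy":0,"wz":0.3},{"x":-0.12,"y":0.017,"z":0.002,"wx":0,"wy":0,"wz":0.3},{"x":-0.14,"y":0.017,"z":0.002,"wx":0,"wy":0,"wz":0.3},{"x":-0.142,"y":0.017,"z":0.002,"wx":0,"wy":0,"wz":0.3},{"x":-0.142,"y":0.017,"z":0.002,"wx":0,"wy":0,"wz":0.3},{"x":-0.142,"y":0.017,"z":0.002,"wx":0,"wy":0,"wz":0.3}]'
python3 to.py 0.570 -0.290 0.042 1.6
python3 - <<'E'
from h import *
s=ctrl.get_image("scene"); t=ctrl.get_image("top")
a=cv2.resize(s["image"][230:340,140:280,::-1],None,fx=3.5,fy=3.5,interpolation=cv2.INTER_CUBIC)
b=cv2.resize(t["image"][180:260,190:270,::-1],None,fx=3.8,fy=3.8,interpolation=cv2.INTER_CUBIC)
o=np.zeros((385,800,3),np.uint8);o[:a.shape[0],:490]=a[:, :490];o[:304,494:798]=b
cv2.imwrite("pics/c5.png",o)
E
```

```text
time: 7.07
position: [0.5683, -0.2895, 0.1385]
tool_rot: [-2.192, -2.247, -0.003]
ft_force: [0.6, -0.6, -0.1]
grip_width: 0.688
grip_force: 0.0
t 7.07 pos [ 0.5683 -0.2895  0.1385] F [ 0.6 -0.6 -0.1] grip 59.9 0.0 yaw 1.43 q7 0.30
shift [-0.0009  0.0017  0.0965] turn [-0.01 -0.18 -0.17]
```

View pics/c5.png

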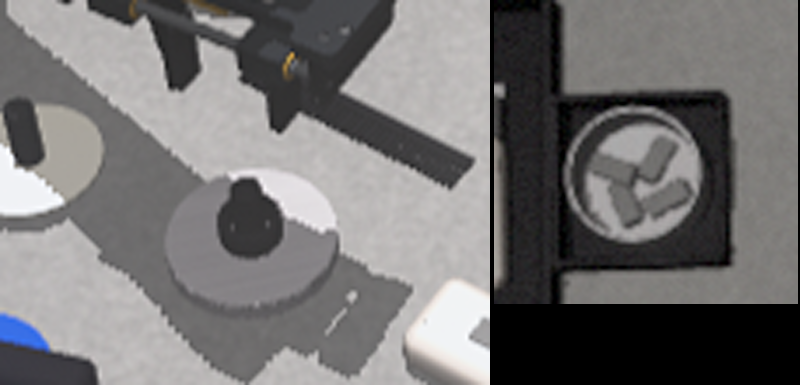

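The left half shows the nested pair under the open fingers, undisturbed. The right half shows the caddy flush with the tray, with the tin centred at crop (634,174).

```bash
python3 - <<'E'
from h import *
t=ctrl.get_image("top")
f=lambda u,v,z:ray(t,190+(u-494+.5)/3.8-.5,180+(v+.5)/3.8-.5,z).round(4)
print("tin",f(634,174,.065),"corners",f(727,93,.045),f(732,264,.045),"left",f(564,97,.045),f(566,268,.045))
E
python3 -m handwheel '[{"x":-0.001,"y":0.002,"z":0.03,"wx":0,"wy":0,"wz":0},{"x":-0.001,"y":0.002,"z":0.06,"wx":0,"wy":0,"wz":0},{"x":-0.001,"y":0.002,"z":0.08,"wx":0,"wy":0,"wz":0},{"x":-0.001,"y":0.002,"z":0.09,"wx":0,"wy":0,"wz":0},{"x":-0.001,"y":0.002,"z":0.096,"wx":0,"wy":0,"wz":0},{"x":-0.001,"y":0.002,"z":0.096,"wx":0,"wy":0,"wz":0},{"x":-0.001,"y":0.002,"z":0.096,"wx":0,"wy":0,"wz":0}]'
python3 - <<'E'
from h import *
s=ctrl.get_image("scene"); crop(s,"pics/c6.png",170,240,270,320,7)
E
python3 to.py 0.570 -0.290 0.042 1.6
```

```text
tin [0.5431 0.0864 0.065 ] corners [0.6019 0.0256 0.045 ] [0.4837 0.0214 0.045 ] left [0.6002 0.1386 0.045 ] [0.4818 0.1346 0.045 ]
time: 7.8
position: [0.5708, -0.2932, 0.0444]
tool_rot: [2.194, 2.246, 0.001]
ft_force: [0.6, -1.1, 0.2]
grip_width: 0.686
grip_force: 0.0
t 7.85 pos [ 0.571  -0.2935  0.0448] F [0.  0.4 0.5] grip 59.9 0.0 yaw 1.32 q7 0.26
shift [ 0.0035 -0.001   0.0028] turn [ 0.13  0.07 -0.28]
```

View pics/c6.png

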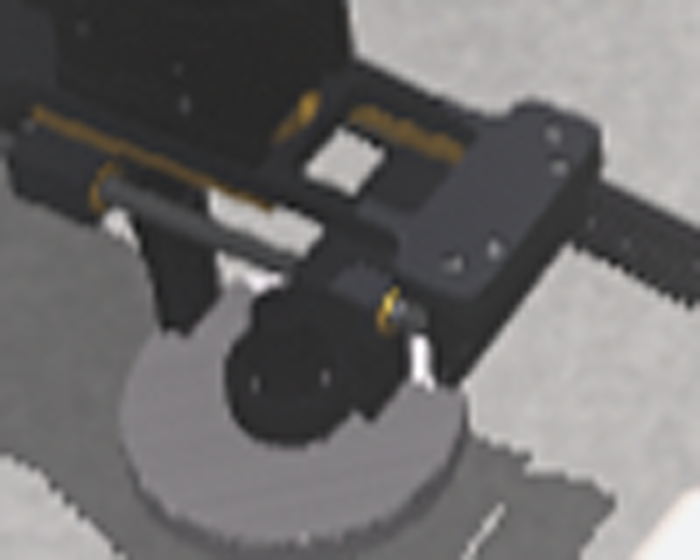

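The picture shows the fingers straddling the collar and knob, with tips at (178,333) and (370,418) and the knob top at about (290,305), close to centred. I go down 2 mm and close.

```bash
python3 -m handwheel '[{"x":0.002,"y":0,"z":0.002,"wx":0,"wy":0,"wz":0},{"x":0.002,"y":0,"z":0.002,"wx":0,"wy":0,"wz":0}]' 
python3 -m handwheel '[{"x":0,"y":0,"z":0,"wx":0,"wy":0,"wz":0},{"x":0,"y":0,"z":0,"wx":0,"wy":0,"wz":0},{"x":0,"y":0,"z":0,"wx":0,"wy":0,"wz":0},{"x":0,"y":0,"z":0,"wx":0,"wy":0,"wz":0},{"x":0,"y":0,"z":0,"wx":0,"wy":0,"wz":0},{"x":0,"y":0,"z":0,"wx":0,"wy":0,"wz":0},{"x":0,"y":0,"z":0,"wx":0,"wy":0,"wz":0},{"x":0,"y":0,"z":0,"wx":0,"wy":0,"wz":0}]' 0.01 25
python3 to.py
```

```text
time: 8.02
position: [0.5705, -0.2912, 0.0422]
tool_rot: [2.195, 2.246, 0.001]
ft_force: [0.3, 0.1, 0.1]
grip_width: 0.688
grip_force: 0.0
time: 8.68
position: [0.57, -0.2914, 0.0411]
tool_rot: [2.196, 2.246, 0.001]
ft_force: [1.0, -1.2, -1.0]
grip_width: 0.221
grip_force: 25.0
t 8.68 pos [ 0.57   -0.2914  0.0411] F [ 1.  -1.2 -1. ] grip 19.2 25.0 yaw 1.29 q7 0.26
```

```bash
python3 -m handwheel '[{"x":0,"y":0,"z":-0.005,"wx":0,"wy":0,"wz":0},{"x":0,"y":0,"z":-0.015,"wx":0,"wy":0,"wz":0},{"x":0,"y":0,"z":-0.03,"wx":0,"wy":0,"wz":0},{"x":0,"y":0,"z":-0.05,"wx":0,"wy":0,"wz":0},{"x":0,"y":0,"z":-0.075,"wx":0,"wy":0,"wz":0},{"x":0,"y":0,"z":-0.1,"wx":0,"wy":0,"wz":0},{"x":0,"y":0,"z":-0.12,"wx":0,"wy":0,"wz":0},{"x":0,"y":0,"z":-0.13,"wx":0,"wy":0,"wz":0},{"x":0,"y":0,"z":-0.13,"wx":0,"wy":0,"wz":0}]'
python3 to.py 0.543 0.0856 0.15 1.6
```

```text
time: 9.43
position: [0.5712, -0.2919, 0.1744]
tool_rot: [2.193, 2.243, 0.002]
ft_force: [0.4, -0.1, -3.2]
grip_width: 0.223
grip_force: 25.0
t 9.43 pos [ 0.5712 -0.2919  0.1744] F [ 0.4 -0.1 -3.2] grip 19.4 25.0 yaw 1.29 q7 0.31
shift [ 0.3781 -0.0198  0.0233] turn [ 0.24  0.15 -0.31]
```

```bash
python3 -m handwheel '[{"x":0.008,"y":0,"z":0,"wx":0,"wy":0,"wz":0},{"x":0.025,"y":-0.002,"z":0,"wx":0,"wy":0,"wz":0},{"x":0.05,"y":-0.004,"z":0,"wx":0,"wy":0,"wz":0},{"x":0.08,"y":-0.006,"z":0,"wx":0,"wy":0,"wz":0},{"x":0.11,"y":-0.008,"z":0,"wx":0,"wy":0,"wz":0},{"x":0.14,"y":-0.01,"z":0,"wx":0,"wy":0,"wz":0},{"x":0.17,"y":-0.011,"z":0,"wx":0,"wy":0,"wz":0},{"x":0.20,"y":-0.012,"z":0,"wx":0,"wy":0,"wz":0},{"x":0.23,"y":-0.013,"z":0,"wx":0,"wy":0,"wz":0},{"x":0.26,"y":-0.014,"z":0,"wx":0,"wy":0,"wz":-0.3}]' | sed -n 2p
python3 -m handwheel '[{"x":0.03,"y":-0.001,"z":0,"wx":0,"wy":0,"wz":0},{"x":0.055,"y":-0.002,"z":0,"wx":0,"wy":0,"wz":0},{"x":0.075,"y":-0.003,"z":0,"wx":0,"wy":0,"wz":0},{"x":0.09,"y":-0.004,"z":0,"wx":0,"wy":0,"wz":0},{"x":0.1,"y":-0.005,"z":0,"wx":0,"wy":0,"wz":0},{"x":0.105,"y":-0.005,"z":0,"wx":0,"wy":0,"wz":0},{"x":0.108,"y":-0.005,"z":0,"wx":0,"wy":0,"wz":0},{"x":0.108,"y":-0.005,"z":0,"wx":0,"wy":0,"wz":0}]'
python3 to.py 0.543 0.0856 0.13 1.6
python3 - <<'E'
from h import *
s=ctrl.get_image("scene"); crop(s,"pics/c7.png",225,120,345,240,5)
print(proj(s,np.array([.543,.0856,.065])))
E
```

```text
position: [0.5475, -0.0284, 0.1693]
time: 10.93
position: [0.5414, 0.0762, 0.1706]
tool_rot: [-2.19, -2.252, 0.001]
ft_force: [0.4, -0.2, -3.4]
grip_width: 0.221
grip_force: 25.0
t 10.93 pos [0.5414 0.0762 0.1706] F [ 0.4 -0.2 -3.4] grip 19.2 25.0 yaw 1.61 q7 -0.28
shift [0.0094 0.0019 0.0406] turn [-0.05  0.01  0.01]
[282.4871298  183.69652599]
```

View pics/c7.png

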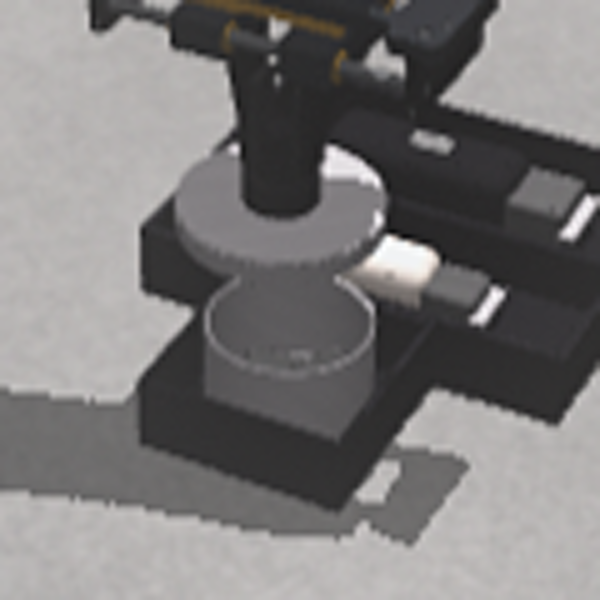

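The picture shows the lids hanging level, just short of the tin. The rim centre is at crop (290,321), i.e. (282.6,183.8), which agrees with the predicted (282.5,183.7).

```bash
python3 -m handwheel '[{"x":0.004,"y":0.001,"z":0,"wx":0,"wy":0,"wz":0},{"x":0.008,"y":0.002,"z":0.01,"wx":0,"wy":0,"wz":0},{"x":0.008,"y":0.002,"z":0.025,"wx":0,"wy":0,"wz":0},{"x":0.008,"y":0.002,"z":0.04,"wx":0,"wy":0,"wz":0},{"x":0.008,"y":0.002,"z":0.05,"wx":0,"wy":0,"wz":0},{"x":0.008,"y":0.002,"z":0.054,"wx":0,"wy":0,"wz":0},{"x":0.008,"y":0.002,"z":0.056,"wx":0,"wy":0,"wz":0},{"x":0.008,"y":0.002,"z":0.056,"wx":0,"wy":0,"wz":0},{"x":0.008,"y":0.002,"z":0.056,"wx":0,"wy":0,"wz":0}]'
python3 to.py 0.543 0.0856 0.094 1.6
```

```text
time: 11.73
position: [0.5442, 0.0842, 0.1157]
tool_rot: [2.19, 2.251, 0.001]
ft_force: [0.4, -0.2, -3.7]
grip_width: 0.221
grip_force: 25.0
t 11.73 pos [0.5442 0.0842 0.1157] F [ 0.4 -0.2 -3.7] grip 19.2 25.0 yaw 1.58 q7 -0.33
shift [ 0.0014 -0.0012  0.0217] turn [ 0.06 -0.   -0.02]
```

```bash
python3 -m handwheel '[{"x":0.001,"y":-0.001,"z":0.002,"wx":0,"wy":0,"wz":0},{"x":0.001,"y":-0.001,"z":0.004,"wx":0,"wy":0,"wz":0},{"x":0.001,"y":-0.001,"z":0.006,"wx":0,"wy":0,"wz":0},{"x":0.001,"y":-0.001,"z":0.008,"wx":0,"wy":0,"wz":0},{"x":0.001,"y":-0.001,"z":0.01,"wx":0,"wy":0,"wz":0},{"x":0.001,"y":-0.001,"z":0.012,"wx":0,"wy":0,"wz":0},{"x":0.001,"y":-0.001,"z":0.012,"wx":0,"wy":0,"wz":0}]'
python3 to.py 0.543 0.0856 0.094 1.6
```

```text
time: 12.32
position: [0.5424, 0.085, 0.1026]
tool_rot: [-2.19, -2.252, 0.001]
ft_force: [0.7, -0.3, -4.0]
grip_width: 0.219
grip_force: 25.0
t 12.32 pos [0.5424 0.085  0.1026] F [ 0.7 -0.3 -4. ] grip 19.0 25.0 yaw 1.59 q7 -0.35
shift [0.0006 0.0007 0.0086] turn [-0.05  0.01 -0.01]
```

Plug is inside the mouth with no contact. Continue slowly.

```bash
python3 -m handwheel '[{"x":0,"y":0,"z":0.0015,"wx":0,"wy":0,"wz":0},{"x":0,"y":0,"z":0.003,"wx":0,"wy":0,"wz":0},{"x":0,"y":0,"z":0.0045,"wx":0,"wy":0,"wz":0},{"x":0,"y":0,"z":0.006,"wx":0,"wy":0,"wz":0},{"x":0,"y":0,"z":0.006,"wx":0,"wy":0,"wz":0}]'|sed -n '2p;4p'
python3 -m handwheel '[{"x":0,"y":0,"z":0.001,"wx":0,"wy":0,"wz":0},{"x":0,"y":0,"z":0.002,"wx":0,"wy":0,"wz":0},{"x":0,"y":0,"z":0.002,"wx":0,"wy":0,"wz":0}]'|sed -n '2p;4p'
python3 to.py 0.543 0.0856 0.094 1.6
```

```text
position: [0.5424, 0.085, 0.0968]
ft_force: [0.7, 0.5, -3.3]
position: [0.5426, 0.085, 0.095]
ft_force: [1.0, -0.3, -4.1]
t 12.98 pos [0.5426 0.085  0.095 ] F [ 1.  -0.3 -4.1] grip 18.9 25.0 yaw 1.59 q7 -0.35
shift [0.0006 0.0005 0.001 ] turn [-0.02  0.01 -0.01]
```

```bash
python3 -m handwheel '[{"x":0,"y":0,"z":0.0005,"wx":0,"wy":0,"wz":0},{"x":0,"y":0,"z":0.001,"wx":0,"wy":0,"wz":0},{"x":0,"y":0,"z":0.001,"wx":0,"wy":0,"wz":0}]'|sed -n '2p;4p'
python3 -m handwheel '[{"x":0,"y":0,"z":0.0005,"wx":0,"wy":0,"wz":0},{"x":0,"y":0,"z":0.001,"wx":0,"wy":0,"wz":0},{"x":0,"y":0,"z":0.001,"wx":0,"wy":0,"wz":0}]'|sed -n '2p;4p'
python3 to.py 0.543 0.0856 0.094 1.6
```

```text
position: [0.5427, 0.0851, 0.0941]
ft_force: [-0.4, 0.1, -3.4]
position: [0.5427, 0.085, 0.0941]
ft_force: [-3.2, -1.3, 5.1]
t 13.48 pos [0.5427 0.085  0.0941] F [-3.2 -1.3  5.1] grip 19.0 25.0 yaw 1.59 q7 -0.35
shift [0.0006 0.0003 0.0001] turn [ 0.    0.04 -0.01]
```

Seated: the tool stopped at z=0.0941 (predicted 0.094) and the force reversed. I ease off and release.

```bash
python3 -m handwheel '[{"x":0,"y":0,"z":-0.001,"wx":0,"wy":0,"wz":0},{"x":0,"y":0,"z":-0.001,"wx":0,"wy":0,"wz":0}]'|sed -n '2p;4p'
python3 -m handwheel '[{"x":0,"y":0,"z":0,"wx":0,"wy":0,"wz":0},{"x":0,"y":0,"z":0,"wx":0,"wy":0,"wz":0},{"x":0,"y":0,"z":0,"wx":0,"wy":0,"wz":0},{"x":0,"y":0,"z":0,"wx":0,"wy":0,"wz":0},{"x":0,"y":0,"z":0,"wx":0,"wy":0,"wz":0}]' 0.062
python3 to.py 0.543 0.0853 0.076 1.6
python3 - <<'E'
from h import *
s=ctrl.get_image("scene"); crop(s,"pics/c8.png",235,125,325,225,6)
E
```

```text
position: [0.5429, 0.0851, 0.0941]
ft_force: [-0.5, 0.6, 0.5]
time: 14.07
position: [0.5429, 0.0851, 0.0943]
tool_rot: [2.19, 2.252, 0.0]
ft_force: [-0.0, -1.0, 0.3]
grip_width: 0.514
grip_force: 0.0
t 14.07 pos [0.5429 0.0851 0.0943] F [-0.  -1.   0.3] grip 44.7 0.0 yaw 1.59 q7 -0.35
shift [0.0002 0.0001 0.0183] turn [ 0.02  0.   -0.01]
```

View pics/c8.png

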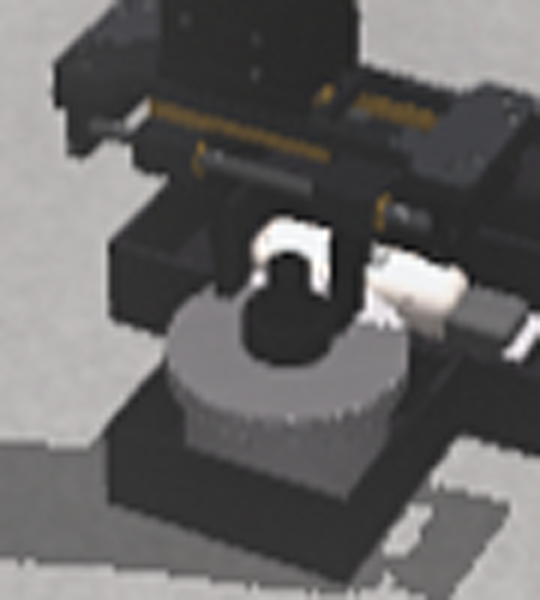

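The picture shows the lids sitting level on the tin, plate centred at about (288,350), with the knob at (290,270) standing free between the opening fingers. Next I go down to the collar.

```bash
python3 -m handwheel '[{"x":0,"y":0,"z":0,"wx":0,"wy":0,"wz":0},{"x":0,"y":0,"z":0,"wx":0,"wy":0,"wz":0},{"x":0,"y":0,"z":0,"wx":0,"wy":0,"wz":0},{"x":0,"y":0,"z":0.005,"wx":0,"wy":0,"wz":0},{"x":0,"y":0,"z":0.01,"wx":0,"wy":0,"wz":0},{"x":0,"y":0,"z":0.014,"wx":0,"wy":0,"wz":0},{"x":0,"y":0,"z":0.017,"wx":0,"wy":0,"wz":0},{"x":0,"y":0,"z":0.017,"wx":0,"wy":0,"wz":0},{"x":0,"y":0,"z":0.017,"wx":0,"wy":0,"wz":0}]' 0.062
python3 to.py 0.543 0.0853 0.076 1.6
```

```text
time: 14.87
position: [0.5424, 0.0851, 0.0768]
tool_rot: [-2.19, -2.252, 0.001]
ft_force: [0.1, 0.7, 0.6]
grip_width: 0.714
grip_force: 0.0
t 14.87 pos [0.5424 0.0851 0.0768] F [0.1 0.7 0.6] grip 62.1 0.0 yaw 1.60 q7 -0.37
shift [0.0002 0.0006 0.0008] turn [-0.04 -0.    0.  ]
```

```bash
python3 -m handwheel '[{"x":0,"y":0,"z":0,"wx":0,"wy":0,"wz":0},{"x":0,"y":0,"z":0,"wx":0,"wy":0,"wz":0},{"x":0,"y":0,"z":0,"wx":0,"wy":0,"wz":0},{"x":0,"y":0,"z":0,"wx":0,"wy":0,"wz":0}]' 0.048 4 | tail -2
python3 -m handwheel '[{"x":0,"y":0,"z":0,"wx":0,"wy":0,"wz":0},{"x":0,"y":0,"z":0,"wx":0,"wy":0,"wz":0},{"x":0,"y":0,"z":0,"wx":0,"wy":0,"wz":0},{"x":0,"y":0,"z":0,"wx":0,"wy":0,"wz":0},{"x":0,"y":0,"z":0,"wx":0,"wy":0,"wz":0},{"x":0,"y":0,"z":0,"wx":0,"wy":0,"wz":0}]' 0.03 4 | tail -3
python3 -m handwheel '[{"x":0,"y":0,"z":0,"wx":0,"wy":0,"wz":0},{"x":0,"y":0,"z":0,"wx":0,"wy":0,"wz":0},{"x":0,"y":0,"z":0,"wx":0,"wy":0,"wz":0}]' 0.03 20
python3 to.py
```

```text
grip_width: 0.57
grip_force: 0.0
ft_force: [-0.2, -0.2, 0.0]
grip_width: 0.459
grip_force: 4.0
time: 15.95
position: [0.5428, 0.085, 0.0772]
tool_rot: [2.19, 2.252, 0.0]
ft_force: [-0.4, -0.3, 0.5]
grip_width: 0.452
grip_force: 20.0
t 15.95 pos [0.5428 0.085  0.0772] F [-0.4 -0.3  0.5] grip 39.4 20.0 yaw 1.59 q7 -0.37
```

Collar gripped at 40 mm. I lift slowly until clear of the knob (needs 44 mm), checking the force on the way.

```bash
python3 -m handwheel '[{"x":0,"y":0,"z":-0.001,"wx":0,"wy":0,"wz":0},{"x":0,"y":0,"z":-0.003,"wx":0,"wy":0,"wz":0},{"x":0,"y":0,"z":-0.005,"wx":0,"wy":0,"wz":0},{"x":0,"y":0,"z":-0.005,"wx":0,"wy":0,"wz":0},{"x":0,"y":0,"z":-0.005,"wx":0,"wy":0,"wz":0}]'
python3 to.py 0.5428 0.085 0.1772 1.6
```

```text
time: 16.37
position: [0.5427, 0.0851, 0.0822]
tool_rot: [2.19, 2.252, 0.0]
ft_force: [0.0, -0.7, -0.7]
grip_width: 0.457
grip_force: 20.0
t 16.37 pos [0.5427 0.0851 0.0822] F [ 0.  -0.7 -0.7] grip 39.8 20.0 yaw 1.59 q7 -0.36
shift [-0.0001  0.0001 -0.095 ] turn [ 0.01  0.01 -0.01]
```

Load is about 1.2 N, so only the outer lid is held.

```bash
python3 -m handwheel '[{"x":0,"y":0,"z":-0.004,"wx":0,"wy":0,"wz":0},{"x":0,"y":0,"z":-0.01,"wx":0,"wy":0,"wz":0},{"x":0,"y":0,"z":-0.016,"wx":0,"wy":0,"wz":0},{"x":0,"y":0,"z":-0.022,"wx":0,"wy":0,"wz":0},{"x":0,"y":0,"z":-0.028,"wx":0,"wy":0,"wz":0},{"x":0,"y":0,"z":-0.034,"wx":0,"wy":0,"wz":0},{"x":0,"y":0,"z":-0.04,"wx":0,"wy":0,"wz":0},{"x":0,"y":0,"z":-0.046,"wx":0,"wy":0,"wz":0},{"x":0,"y":0,"z":-0.05,"wx":0,"wy":0,"wz":0},{"x":0,"y":0,"z":-0.05,"wx":0,"wy":0,"wz":0}]'
python3 -m handwheel '[{"x":0,"y":0,"z":-0.004,"wx":0,"wy":0,"wz":0},{"x":0,"y":0,"z":-0.012,"wx":0,"wy":0,"wz":0},{"x":0,"y":0,"z":-0.022,"wx":0,"wy":0,"wz":0},{"x":0,"y":0,"z":-0.032,"wx":0,"wy":0,"wz":0},{"x":0,"y":0,"z":-0.039,"wx":0,"wy":0,"wz":0},{"x":0,"y":0,"z":-0.043,"wx":0,"wy":0,"wz":0},{"x":0,"y":0,"z":-0.045,"wx":0,"wy":0,"wz":0},{"x":0,"y":0,"z":-0.045,"wx":0,"wy":0,"wz":0},{"x":0,"y":0,"z":-0.045,"wx":0,"wy":0,"wz":0},{"x":0,"y":0,"z":-0.045,"wx":0,"wy":0,"wz":0}]'
python3 to.py 0.5428 0.085 0.1772 1.6
python3 - <<'E'
from h import *
s=ctrl.get_image("scene"); print("expected tin rim px",proj(s,np.array([.543,.085,.065])),"knob top",proj(s,np.array([.543,.085,.117])),"plate held",proj(s,np.array([.543,.085,.173])))
g=cv2.cvtColor(s["image"],cv2.COLOR_RGB2GRAY)
# coarse brightness map around the tin and lids
sub=g[100:215:3,245:321:3]
for i,r in enumerate(sub): print(100+3*i," ".join("%3d"%v for v in r))
E
```

```text
time: 17.2
position: [0.5433, 0.0852, 0.1333]
tool_rot: [2.189, 2.251, 0.002]
ft_force: [0.3, 0.3, -0.9]
grip_width: 0.453
grip_force: 20.0
time: 18.03
position: [0.5423, 0.085, 0.1767]
tool_rot: [-2.19, -2.252, 0.001]
ft_force: [0.1, -0.2, -1.7]
grip_width: 0.455
grip_force: 20.0
t 18.03 pos [0.5423 0.085  0.1767] F [ 0.1 -0.2 -1.7] grip 39.5 20.0 yaw 1.59 q7 -0.30
shift [ 0.      0.0005 -0.0005] turn [-0.05  0.01 -0.01]
expected tin rim px [282.37988909 183.8177522 ] knob top [282.7470809  167.81801287] plate held [283.1658124  149.57252191]
100 182 105  62  72  70  69  43  43  41  40  39  51  37  38  36  37  36 184 178 177 176 176 177 177 176 179
103  80  58  57  55  54  53  44  42  42  41  41  39  38  40  38  36  36 187 175 176 177 177 176 177 177 181
106  59  62  57  56  55  51  44  45  44  43  41  55  40  39  37  37  41  62 128 163 181 177 177 177 179 178
109  53  53  53  51  51  50  50  45  42  42  41  42  41  39  38  68  48  42  41  42  49  76 131 155  91 115
112  50  51  51  48  44  69  62  46  47  45  44  42  40  39  44  46  39  80  80  58  48  40  49  66  67  67
115  43  5
[... 2961 characters left out ...]
  91  93  92  89  86  72  49  46  46  43  44  46  47
199 106 149 145  52  53  52  52  69  88  89  91  92  93  92  92  92  90  85  53  47  47  44 187 180 150  67
202 110 110 110  53  54  52  52  50  50  50  73  93  93  93  92  90  88  73  48  48  45 157 186 182 182 180
205 113 110 109  54  54  53  52  52  51  50  50  49  49  74  94  91  89  49  48  48  96 186 179 180 184 178
208 108 112 112  50  53  53  53  51  51  51  51  50  51  50  49  51  50  49  50  58 163 103 143 146 190 181
211 108 110 108 108 112  90  49  52  52  52  51  51  52  50  50  50  49  51  47 165 159 106 107 109 104 186
214 112 109 110 111 108 106 108 104  75  50  52  51  52  51  51  51  51  50 112 180 142 107 109 107 109 186
```

The brightness map shows the inner lid on the tin, its flange spanning x≈266–299 around 282.5 as predicted, with the knob upright. The outer lid hangs level about 99.5 mm above where it sat.

```bash
python3 -c "
from bench import ctrl; print(ctrl.close_job())"
```

```text
the job is handed in; nothing more can be done
None
```

The job is handed in at about 18 s of the 72 s: the caddy is against the tray (last seen flush from above before the lids went on), the inner lid is seated on the tin, and the outer lid is held level about 10 cm above where it sat.

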